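# Roll two columns into a V-groove cradle and lock them

### The arm

A 7-joint arm with a two-finger parallel gripper is mounted at the origin on a cart in front of the work surface, level with it; the furniture and walls round the work are solid. World frame = base frame: x ahead of the robot, y to its left, z up, the work surface at z = 0. Lengths are in m, angles in rad, forces in N, time in s.
With the tool pointing down it reaches from about 0.35 to 0.9 m from the base axis. Payload 8.1 kg.
Tool frame: the origin (TCP) lies on the centre line of the jaws, within the pads' length; the fingertips stand 22 mm ahead of it and the grasp point (between the pads) lies 3 mm ahead of it; z points along the fingers, y is the direction in which the jaws open and shut (so a half turn about z gives the same grasp; the last joint's range is limited). The gripper opens to 92 mm and grips with 3 to 60 N. Pads are 19 mm wide; open, the fingers measure 130 mm over their backs; the gripper's body (75 mm by 190 mm) begins 47 mm behind the grasp point.
Start: joints at [-1.289, 0.434, 0.025, 1.573, -0.012, 1.134, -0.075], TCP at [0.235, 0.579, 0.249] pointing down, gripper open.
Joint ranges: [-2.62, 2.62], [-0.44, 2.09], [-1.27, 1.32], [0.08, 2.57], [-1.32, 4.46], [0.12, 2], [-2.74, 2.74]. Speed limits (rad/s): [2.22, 2.22, 3.01, 3.01, 3.14, 3.14, 3.14].

### API

Orientations are given as a rotation vector (axis times angle).
In Python, from cell import arm gives the robot as it stands.
- The arm moves only by the shell command python3 -m pendant 'ROWS' [FORCE]. ROWS is JSON, a list that holds one entry, the list of rows, each a list of 7 numbers: the shift along the tool's x, y, z in units of 0.04 m (1.0 is 0.04 m), then the turn, a rotation vector about the tool's x, y, z in units of 0.08 rad (1.0 is 0.08 rad), then the closure, from 0 (fully open) to 1 (shut). In form: [[[tx, ty, tz, ax, ay, az, fingers], ...]]. A call has 1 to 20 rows; each row shifts and turns the commanded pose from where the row before left it, along the tool's axes as they then stand; what a row does not reach is not made up. A row lasts 1/12 s, in which the tool goes at most 41.7 mm and 7.16 degrees, less where a joint would pass 70% of its speed; a pose out of reach is approached as far as the arm can. A call with a number of a shift or a turn outside -1 to 1 is refused whole. A call with a gripper value outside its range is refused whole. The fingers move at their own pace and stop on an object; FORCE is the grip in N (left out, the last holds). Time passes only in rows, so rows that do not move let the fingers close. It gives the time, the measured TCP pose, the force and the opening at its end, in the units of the state.
- arm.observe(): the state, without advancing time (a new reading comes with each control period).
- arm.get_image(name): name is "scene" or "top"; returns a dict with "img" (420x560x3 uint8, red, green, blue), "z_map" (420x560 float32, m along the optical axis (not along the pixel's ray), 0 where there is no reading), "K" (3x3 intrinsics, pixels), "R" (3x3) and "t" (3): a world point X has camera coordinates R X + t. Camera axes: x right, y down, z forward; pixel columns grow to the right and rows downward; lengths in m; the calibration is good to about 2 mm. A picture is of the moment at which its call begins.
- arm.sign_off(): hands the job in, once; it reports no verdict.
The state is a dict: "clock": time; "joints": joint angles; "dq": joint speeds; "joint_efforts": joint torques, N m; "position": TCP position; "ee_rot": TCP orientation; "force": force on the tool from outside, world axes, zero at the start; "ft_torque": the same for the moment, N m; "width": opening from 0.0 (shut) to 1.0 (fully open).
Only numpy, scipy, OpenCV 4.12 (cv2) and the standard library are available. Lean on these libraries where they do the work, as an engineer would, in place of code of your own. Each camera call takes 0.05 s, during which the arm holds its last target.

### The job

Park the two white chromatography columns for storage: without picking them up, roll each one across the flat deck into the black V-groove on its own side, so that both lie cradled lengthwise in the grooves. Then push the red keeper bar fully home over them, and let go. Leave the other things on the desk alone.

Things in the scene. Friction and masses are not known exactly. Their poses are not given: they have to be found in the camera images.
- cradle: Column cradle, fixed on the desk. Flat blue deck, top at 35 mm, 130 mm in x, 200 mm in y (-100 to +100). Beyond each y edge a black V-groove runs along x (points groove_*), its outer rim 8 mm above the deck, at y +-142 to 151. Keeper rails (20 mm high, stop blocks 32 at x 0) at y +-160, x -145 to +70. Origin: centre of the underside. x along the grooves (away from the robot), y to the left, z up.
- groove_left (a point): Where a column's centre lies when seated in the groove at the cradle's +y side: x = 0, y = +117 mm, z = 39 mm in the cradle's frame; axes as the cradle. The groove is 130 mm long, 34 mm wide and 17 mm deep at deck level, with 45 degree faces; its bottom line is at y = 117 mm, z = 18 mm.
- groove_right (a point): The same for the groove at the cradle's -y side (y = -117 mm).
- column_orange_center (a point): Centre of a white column with orange end caps, diameter 30 mm, 150 mm long, about 0.2 kg, free to roll; its x axis runs along it. Starts on the deck (centre 50 mm up, 39 when seated), axis within 10 degrees of the cradle's x; one column on each side of the deck's middle line, centres 90 mm or more apart. Drops into the groove by itself once its centre passes the deck's edge.
- column_grey_center (a point): Centre of the other column, the same but with grey end caps.
- keeper (a joint): Red keeper bar, a bridge 334 mm in y, 12 mm in x, sliding along the cradle's x on the rails. 0 = parked at the near end, bar middle at x = -105 mm in the cradle's frame; 0.085 m = home against the stop, x = -20 mm, over both columns. About 2 N of friction; stays where left. Bar 58 to 70 mm above the desk: it clears seated columns, but a column still on the deck blocks it.
- keeper_tab (a point): Centre of the upright red push tab in the middle of the keeper bar: 12 mm in x, 60 mm in y, from 70 to 97 mm above the desk, this point at 83 mm. Axes as the cradle.
- bottle_small: Bystander: white bottle with a red cap, 48 mm in diameter, 124 mm tall, standing to the left of the cradle. Origin at the centre of its underside.
- vial_4: Bystander: glass vial with a red cap, 28 mm in diameter, 58 mm tall, behind the cradle. Origin at the centre of its underside.
- cap_white: Bystander: loose white bottle cap, 32 mm in diameter, 14 mm tall, to the right of the cradle. Origin at the centre of its underside.
- mouse: Bystander: grey computer mouse, 119x60x36 mm, to the left of the cradle. Origin at the centre of its underside.
There are look-alikes about, which are no part of the job. Leave any pink look-alike of the part that bears column_grey_center alone.

How it is judged:
By the outcome, as a careful person would: the job done as asked, in the order asked, and still so for the second after the job is handed in, with the robot touching nothing.
It also fails if it takes over 51 s, if anything falls off the work surface, if the arm or the gripper's body presses on something with over 40 N, if the wrist force passes 120 N, or if a joint passes its speed limit or range.

## Working session

There is one attempt and no reset: what is moved stays moved. The work goes in short steps, Python scripts to look and compute and a shell command to move; the robot and the scene stay as the last step left them, time stands still between calls to the robot, and variables do not carry over. Pictures are saved under pics/ and viewed, and the job is handed in when it is done.

```bash
mkdir -p pics; ls; python3 - <<'E'
from cell import arm
import cv2
for n in("scene","top"):
    d=arm.get_image(n); cv2.imwrite(f"pics/{n}0.png",d["img"][:,:,::-1]); print(n,d["K"].round(1).tolist(),d["R"].round(3).tolist(),d["t"].round(3).tolist())
s=arm.observe(); print(s)
E
```

```text
pics
scene [[480.5, 0.0, 279.3], [0.0, 480.5, 215.4], [0.0, 0.0, 1.0]] [[0.667, -0.745, -0.015], [-0.566, -0.493, -0.661], [0.485, 0.45, -0.75]] [-0.453, 0.321, 1.04]
top [[475.0, 0.0, 274.4], [0.0, 475.0, 217.9], [0.0, 0.0, 1.0]] [[0.028, -1.0, 0.012], [-0.998, -0.029, -0.063], [0.063, -0.01, -0.998]] [-0.115, 0.594, 1.133]
{'clock': 0.1, 'joints': array([-1.28858874,  0.43515744,  0.02497214,  1.57401863, -0.01159019,
        1.1339723 , -0.07509724]), 'dq': array([-1.12800691e-03, -1.58793173e-03,  7.64982854e-04, -2.41452439e-03,
        1.86917835e-03,  1.46451814e-03,  1.10014927e-05]), 'joint_efforts': array([ 2.84898881e-03, -6.69122243e+01,  9.87814218e-01, -3.15140140e+01,
       -6.05029799e-02,  3.74330312e-02,  3.29519196e-05]), 'position': array([0.23450171, 0.57887953, 0.24801599]), 'ee_rot': array([-6.00800556e-01, -3.08347140e+00,  2.20613237e-03]), 'force': array([ 0.36126247, -0.81925189, -0.62668147]), 'ft_torque': array([-0.02555031, -0.03804238, -0.02146441]), 'width': 1.0026537097426145}
```

View pics/scene0.png

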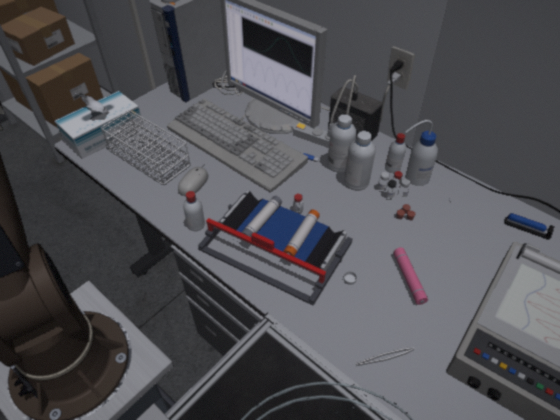

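View pics/top0.png

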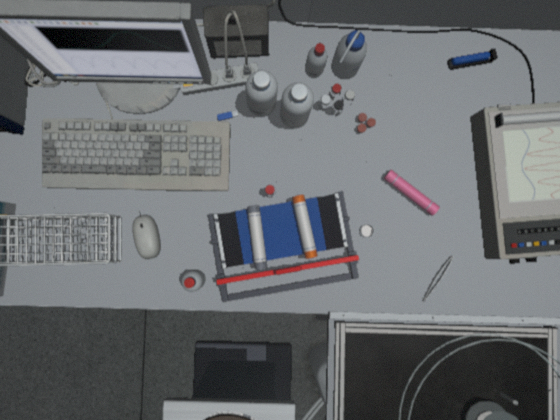

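The top view shows the cradle round (282,235). The grey-capped column is at (258,237) and the orange-capped one at (304,227), both on the blue deck, with the red bar along (217,281)-(356,259). The pink look-alike is off to the right at (410,192). Grey is on the left (+y) and orange on the right.

```bash
cat > h.py <<'E'
from cell import arm
import cv2, numpy as np
def cast(d,uv,z):
    uv=np.atleast_2d(np.asarray(uv,float)); r=np.c_[uv,np.ones(len(uv))]@np.linalg.inv(d["K"]).T@d["R"]
    c=-d["R"].T@d["t"]; return c+r*((z-c[2])/r[:,2])[:,None]
def proj(d,X):
    p=(np.atleast_2d(X)@d["R"].T+d["t"])@d["K"].T; return p[:,:2]/p[:,2:]
def comps(m,amin=20):
    n,l,s,c=cv2.connectedComponentsWithStats(m.astype(np.uint8))
    return [(s[i].tolist(),c[i].round(1).tolist(),l==i) for i in range(1,n) if s[i,4]>=amin]
def masks(d):
    h=cv2.cvtColor(d["img"],cv2.COLOR_RGB2HSV); H,S,V=[h[...,i].astype(int) for i in range(3)]
    return dict(red=((H<6)|(H>172))&(S>170)&(V>90), blue=(H>105)&(H<130)&(S>130), orange=(H>=6)&(H<18)&(S>140)&(V>100), white=(S<50)&(V>130))
E
python3 - <<'E'
from h import *
d=arm.get_image("top"); I=d["img"][:,:,::-1]
cv2.imwrite("pics/c0.png",cv2.resize(I[175:310,190:380],None,fx=4.2,fy=4.2,interpolation=cv2.INTER_CUBIC))
m=masks(d)
for k in m:
    for s,c,l in comps(m[k]):
        if 190<c[0]<390 and 170<c[1]<310:
            ys,xs=np.nonzero(l); r=cv2.minAreaRect(np.c_[xs,ys].astype(np.float32)); print(k,s,c,np.round(cv2.boxPoints(r),1).tolist())
E
```

```text
red [276, 260, 61, 14, 172] [303.7, 266.6] [[275.70001220703125, 270.20001220703125], [335.70001220703125, 259.1000061035156], [336.29998779296875, 262.3999938964844], [276.29998779296875, 273.5]]
red [217, 271, 57, 13, 192] [243.4, 277.0] [[216.39999389648438, 279.6000061035156], [272.6000061035156, 270.3999938964844], [273.20001220703125, 274.5], [217.10000610351562, 283.6000061035156]]
blue [306, 198, 20, 53, 523] [316.0, 223.2] [[305.79998779296875, 199.5], [316.3999938964844, 197.60000610351562], [325.8999938964844, 248.60000610351562], [315.3999938964844, 250.60000610351562]]
blue [260, 202, 43, 58, 1768] [280.1, 230.9] [[257.6000061035156, 207.60000610351562], [292.6000061035156, 201.1999969482422], [302.20001220703125, 253.0], [267.20001220703125, 259.5]]
blue [236, 210, 17, 54, 519] [244.1, 235.8] [[235.1999969482422, 211.3000030517578], [245.60000610351562, 209.8000030517578], [253.3000030517578, 261.70001220703125], [242.8000030517578, 263.20001220703125]]
orange [294, 195, 10, 8, 54] [298.5, 198.5] [[292.79998779296875, 197.10000610351562], [302.6000061035156, 194.6000061
[... 1422 characters left out ...]
.6999969482422], [310.20001220703125, 259.8999938964844]]
white [267, 256, 41, 11, 220] [284.9, 260.8] [[266.6000061035156, 260.5], [306.0, 253.5], [307.20001220703125, 260.29998779296875], [267.79998779296875, 267.29998779296875]]
white [222, 263, 33, 12, 188] [236.1, 268.9] [[222.0, 274.0], [222.0, 263.0], [254.0, 263.0], [254.0, 274.0]]
white [227, 263, 122, 30, 1183] [287.0, 277.6] [[226.0, 283.20001220703125], [346.3999938964844, 262.0], [348.1000061035156, 271.79998779296875], [227.6999969482422, 293.1000061035156]]
white [187, 274, 14, 16, 88] [195.0, 281.3] [[186.89999389648438, 274.20001220703125], [199.5, 273.29998779296875], [200.6999969482422, 288.5], [188.10000610351562, 289.5]]
```

View pics/c0.png

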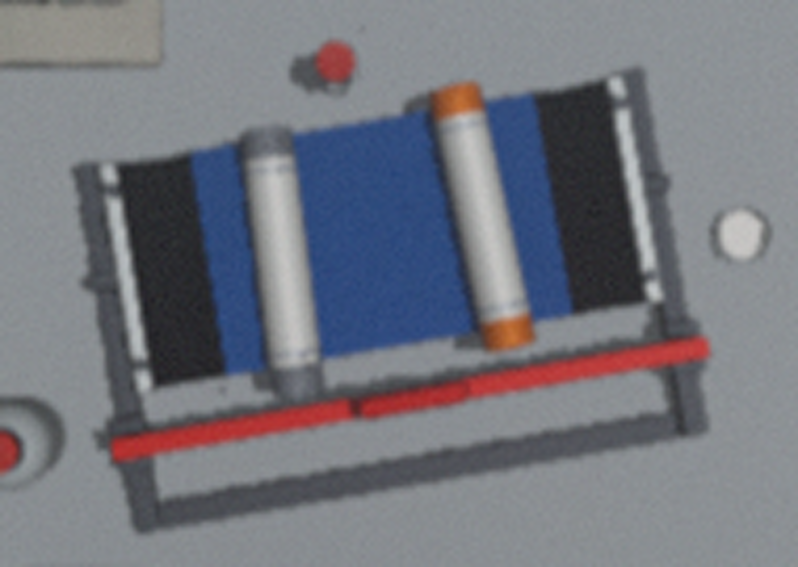

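The crop confirms it: grey column at about (280,260) in the crop and orange at (485,215), both lying on the blue deck, with black grooves outside them. The bar is parked at the near end.

```bash
cat >> h.py <<'E'
def cradle(d):
    m=masks(d); ys,xs=np.nonzero(m["blue"]); k=(xs>225)&(xs<340)&(ys>190)&(ys<275)
    W=cast(d,np.c_[xs[k],ys[k]],.035)[:,:2].astype(np.float32)
    # outliers removed by component filter
    r=cv2.minAreaRect(W); b=cv2.boxPoints(r); return W,r,b
E
python3 - <<'E'
from h import *
d=arm.get_image("top"); W,r,b=cradle(d); print("blue",r,b.round(4).tolist())
m=masks(d)["red"]; ys,xs=np.nonzero(m); k=(xs>205)&(xs<360)&(ys>250)&(ys<290)
for z in (.07,):
    P=cast(d,np.c_[xs[k],ys[k]],z)[:,:2].astype(np.float32); rr=cv2.minAreaRect(P); print("bar",rr)
# column ends by outline: cap top at z~.05 (silhouette plane)
o=cast(d,[[298.5,198.5],[310.6,254.0]],.06)
print("orange caps",o.round(4).tolist())
h=190;ends={}
def full(p): # crop px->full
    return [[a/4.2+190-.38,b/4.2+175-.38] for a,b in p]
g=cast(d,full([[268,127],[297,397]]),.055); print("grey ends",g.round(4).tolist())
o=cast(d,full([[457,85],[510,347]]),.055); print("orange ends",o.round(4).tolist())
cr=cast(d,full([[190,155],[536,95],[573,313],[226,373]]),.035); print("deck",cr.round(4).tolist(),cr.mean(0).round(4))
br=cast(d,full([[112,448],[709,348]]),.07);print("bar",br.round(4).tolist())
E
```

```text
blue ((0.5664016008377075, -0.11237065494060516), (0.1262279599905014, 0.19952566921710968), 11.58658504486084) [[0.484499990940094, -0.027300000190734863], [0.5246000289916992, -0.22280000150203705], [0.6482999920845032, -0.19740000367164612], [0.6082000136375427, -0.0020000000949949026]]
bar ((0.4744751751422882, -0.12932918965816498), (0.009398026391863823, 0.3259800374507904), 11.165430068969727)
orange caps [[0.6413, -0.153, 0.06], [0.5122, -0.1844, 0.06]]
grey ends [[0.6236, -0.0475, 0.055], [0.4735, -0.0683, 0.055]]
orange ends [[0.6504, -0.1529, 0.055], [0.5046, -0.1861, 0.055]]
deck [[0.6081, -0.0029, 0.035], [0.6483, -0.1994, 0.035], [0.5245, -0.2233, 0.035], [0.485, -0.0274, 0.035]] [ 0.5665 -0.1133  0.035 ]
bar [[0.4437, 0.0317, 0.07], [0.5074, -0.2944, 0.07]]
```

```bash
python3 - <<'E'
from h import *
d=arm.get_image("top")
full=lambda p:[[a/4.2+190-.38,b/4.2+175-.38] for a,b in p]
c,s=np.cos(.199),np.sin(.199)
def loc(W,o=(.5665,-.113)):
    q=np.asarray(W)[:,:2]-o; return np.c_[q@[c,s],q@[-s,c]].round(4)
print("rail ends L far,near; R far,near",loc(cast(d,full([[88,165],[146,528],[632,70],[692,430]]),.02)).tolist())
print("stops",loc(cast(d,full([[97,280],[658,182]]),.032)).tolist())
print("bar ends",loc(cast(d,full([[112,448],[709,348]]),.07)).tolist())
print("tab",loc(cast(d,full([[358,405],[468,388]]),.097)).tolist())
print("groove black L far in/out, near in/out",loc(cast(d,full([[190,155],[120,165],[226,373],[155,385]]),.035)).tolist())
e=arm.get_image("scene"); I=e["img"][:,:,::-1]
cv2.imwrite("pics/s1.png",cv2.resize(I[180:300,185:365],None,fx=4.4,fy=4.4,interpolation=cv2.INTER_CUBIC))
E
```

```text
rail ends L far,near; R far,near [[0.0681, 0.1594], [-0.1424, 0.1604], [0.0694, -0.1602], [-0.1409, -0.1572]]
stops [[0.0014, 0.1637], [0.0023, -0.1614]]
bar ends [[-0.0918, 0.1662], [-0.0938, -0.1662]]
tab [[-0.0903, 0.0297], [-0.0914, -0.0299]]
groove black L far in/out, near in/out [[0.0626, 0.0997], [0.0637, 0.1399], [-0.0629, 0.1], [-0.0628, 0.1407]]
```

View pics/s1.png

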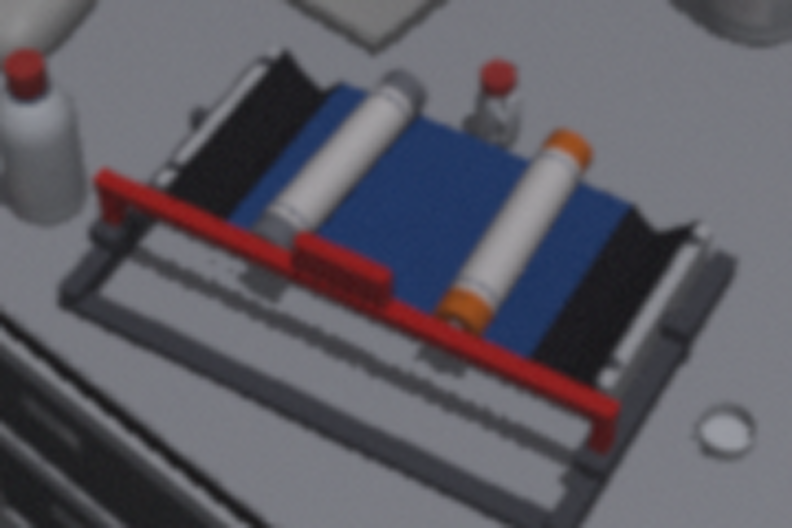

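```bash
cat >> h.py <<'E'
from scipy.spatial.transform import Rotation as Ro
C=np.array([.5675,-.113,0]); YAW=.199
Rc=Ro.from_euler('z',YAW).as_matrix()
# wanted tool: x=cradle +y, y=cradle +x, z down
Rt=Rc@np.array([[0,1,0],[1,0,0],[0,0,-1.]])
def todo(x,y,z):
    """x,y cradle frame, z TCP height"""
    s=arm.observe(); R=Ro.from_rotvec(s["ee_rot"]).as_matrix(); p=s["position"]
    W=C+Rc@np.array([x,y,0]); W[2]=z
    print("t",round(s["clock"],2),"local",(Rc.T@(p-C)).round(4),"F(cradle)",(Rc.T@s["force"]).round(1),"w",round(s["width"],2))
    print("shift units",(R.T@(W-p)/.04).round(2),"turn units",(Ro.from_matrix(R.T@Rt).as_rotvec()/.08).round(2))
E
python3 - <<'E'
from h import *
todo(.005,0,.2)
d=arm.get_image("top"); 
print("bottle,vial,cap local", ((cast(d,[[190,282]],.124)-C)@Rc).round(3),((cast(d,[[269,190]],.058)-C)@Rc).round(3),((cast(d,[[366,231]],.014)-C)@Rc).round(3))
E
```

```text
t 0.3 local [-0.1895  0.7443  0.2485] F(cradle) [ 0.9  0.7 -0.8] w 1.0
shift units [-14.32 -12.84   1.22] turn units [-1.000e-02  0.000e+00  1.234e+01]
bottle,vial,cap local [[-0.082  0.217  0.124]] [[0.096 0.011 0.058]] [[-0.038 -0.206  0.014]]
```

```bash
python3 -m pendant '[[[-0.7,-0.64,0,0,0,0,0],[-0.7,-0.64,0,0,0,0,0],[-0.7,-0.64,0,0,0,0,0],[-0.7,-0.64,0,0,0,0,0],[-0.7,-0.64,0,0,0,0,0],[-0.7,-0.64,0,0,0,0,0],[-0.7,-0.64,0,0,0,0,0],[-0.7,-0.64,0,0,0,0,0],[-0.7,-0.64,0,0,0,0,0],[-0.7,-0.64,0,0,0,0,0],[-0.7,-0.64,0,0,0,0,0],[-0.7,-0.64,0,0,0,0,0],[-0.7,-0.64,0,0,0,0,0],[-0.7,-0.64,0,0,0,0,0],[-0.7,-0.64,0,0,0,0,0],[-0.7,-0.64,0,0,0,0,0],[-0.7,-0.64,0,0,0,0,0],[-0.7,-0.64,0,0,0,0,0],[-0.7,-0.64,0,0,0,0,0],[-0.7,-0.64,0,0,0,0,0]]]'; python3 -c "
from h import *
todo(-.003,0,.2)"
```

```text
clock: 2.02
position: [0.562, -0.1073, 0.2489]
ee_rot: [0.6, 3.083, 0.0]
force: [0.7, -0.2, 0.5]
width: 1.005
t 2.02 local [-0.0043  0.0067  0.2489] F(cradle) [ 0.6 -0.4  0.5] w 1.0
shift units [-0.12 -0.12  1.22] turn units [1.000e-02 0.000e+00 1.234e+01]
```

```bash
python3 -m pendant '[[[-0.1,-0.1,0.1,0,0,0.95,0],[0,0,0.1,0,0,0.95,0],[0,0,0.1,0,0,0.95,0],[0,0,0.1,0,0,0.95,0],[0,0,0.1,0,0,0.95,0],[0,0,0.1,0,0,0.95,0],[0,0,0.1,0,0,0.95,0],[0,0,0.1,0,0,0.95,0],[0,0,0.1,0,0,0.95,0],[0,0,0.1,0,0,0.95,0],[0,0,0.1,0,0,0.95,0],[0,0,0.1,0,0,0.95,0],[0,0,0,0,0,0.95,0],[0,0,0,0,0,0,0]]]'; python3 - <<'E'
from h import *
todo(-.003,0,.067)
for n in("scene","top"):
    e=arm.get_image(n); cv2.imwrite(f"pics/{n}2.png",e["img"][:,:,::-1])
E
```

```text
clock: 3.18
position: [0.5636, -0.1105, 0.2004]
ee_rot: [-1.995, -2.426, 0.001]
force: [-0.6, -0.1, 0.3]
width: 1.002
t 3.18 local [-0.0034  0.0033  0.2004] F(cradle) [-0.6 -0.   0.3] w 1.0
shift units [-0.08  0.01  3.34] turn units [-0.01 -0.   -0.05]
```

View pics/scene2.png

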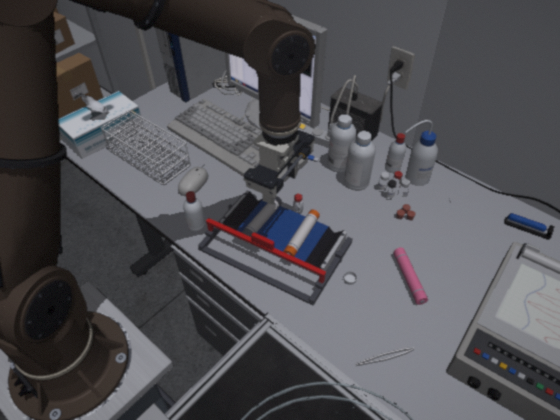

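The arm is over the cradle at about (275,165), jaws lined up along the grooves. I'll close the jaws slightly to clear the vial, then go down between the columns.

```bash
python3 -m pendant '[[[-0.08,0,0.4,0,0,0,0.2],[0,0,0.5,0,0,0,0.2],[0,0,0.5,0,0,0,0.2],[0,0,0.5,0,0,0,0.2],[0,0,0.5,0,0,0,0.2],[0,0,0.4,0,0,0,0.2],[0,0,0.3,0,0,0,0.2],[0,0,0.2,0,0,0,0.2],[0,0,0,0,0,0,0.2]]]' 10; python3 - <<'E'
from h import *
todo(-.003,.08,.067)
for n in("scene","top"):
    e=arm.get_image(n); cv2.imwrite(f"pics/{n}3.png",cv2.resize(e["img"][150:310,180:380,::-1],None,fx=3.5,fy=3.5))
E
```

```text
clock: 4.03
position: [0.5636, -0.1137, 0.0675]
ee_rot: [-1.989, -2.43, 0.001]
force: [-0.5, 0.3, 0.2]
width: 0.8
t 4.03 local [-0.0039  0.0001  0.0675] F(cradle) [-0.5  0.4  0.2] w 0.8
shift units [2.   0.02 0.01] turn units [-0.02 -0.01 -0.  ]
```

View pics/scene3.png

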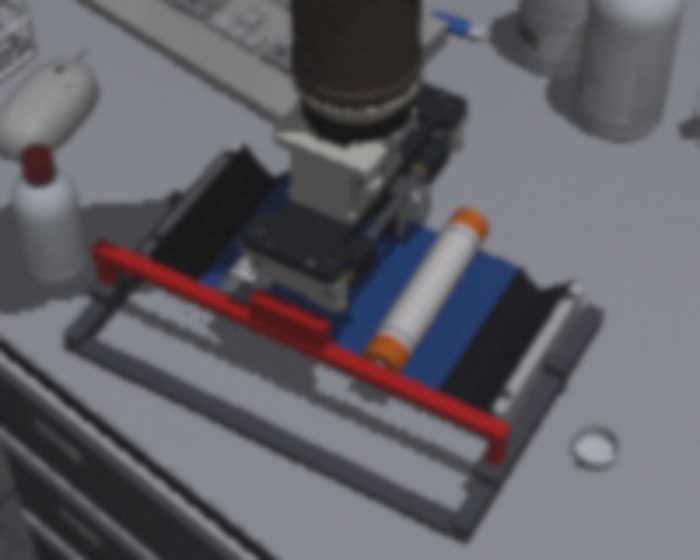

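The fingers are down between the columns and the gripper body clears the red tab at (290,320). I'll roll the grey column left first, slowly.

```bash
python3 -m pendant '[[[0.2,0,0,0,0,0,0.2],[0.2,0,0,0,0,0,0.2],[0.1,0,0,0,0,0,0.2],[0.1,0,0,0,0,0,0.2],[0.1,0,0,0,0,0,0.2],[0.1,0,0,0,0,0,0.2],[0.1,0,0,0,0,0,0.2],[0.1,0,0,0,0,0,0.2],[0.1,0,0,0,0,0,0.2],[0.1,0,0,0,0,0,0.2],[0.1,0,0,0,0,0,0.2],[0.1,0,0,0,0,0,0.2],[0.1,0,0,0,0,0,0.2],[0.1,0,0,0,0,0,0.2],[0.1,0,0,0,0,0,0.2]]]'; python3 - <<'E'
from h import *
todo(-.003,.08,.067)
for n in("scene","top"):
    e=arm.get_image(n); cv2.imwrite(f"pics/{n}4.png",cv2.resize(e["img"][150:310,180:380,::-1],None,fx=3.5,fy=3.5))
E
```

```text
clock: 5.38
position: [0.5508, -0.0468, 0.0687]
ee_rot: [-1.991, -2.43, -0.0]
force: [-0.4, 0.8, -0.2]
width: 0.798
t 5.38 local [-0.0033  0.0682  0.0687] F(cradle) [-0.2  0.9 -0.2] w 0.8
shift units [0.29 0.01 0.04] turn units [ 0.   -0.   -0.01]
```

View pics/scene4.png

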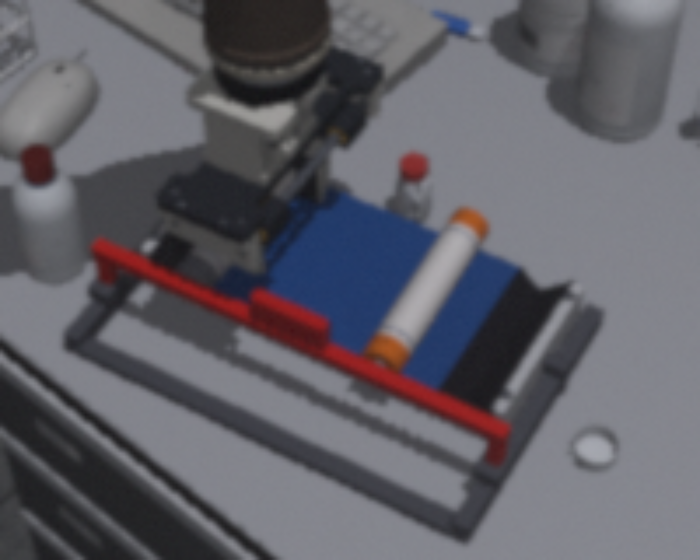

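View pics/top4.png

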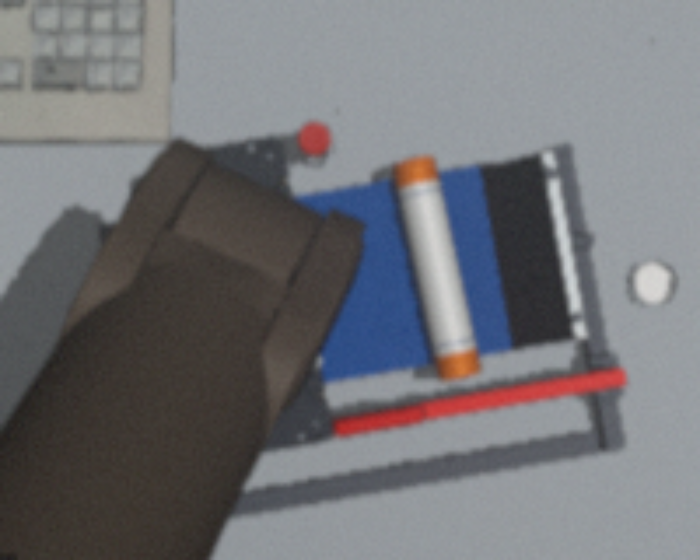

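The grey column is being pushed at about (180,265) in the scene crop, and the orange one hasn't moved. I'll continue past the edge and then withdraw to the middle.

```bash
python3 -m pendant '[[[0.1,0,0,0,0,0,0.2],[0.1,0,0,0,0,0,0.2],[0.1,0,0,0,0,0,0.2],[0.1,0,0,0,0,0,0.2],[0,0,0,0,0,0,0.2],[0,0,0,0,0,0,0.2],[-0.4,0,0,0,0,0,0.2],[-0.4,0,0,0,0,0,0.2],[-0.4,0,0,0,0,0,0.2],[-0.4,0,0,0,0,0,0.2],[-0.4,0,0,0,0,0,0.2],[-0.1,0,0,0,0,0,0.2],[0,0,0,0,0,0,0.2]]]'; python3 - <<'E'
from h import *
todo(-.003,0,.067)
for n in("scene","top"):
    e=arm.get_image(n); cv2.imwrite(f"pics/{n}5.png",cv2.resize(e["img"][150:310,180:380,::-1],None,fx=3.5,fy=3.5))
E
```

```text
clock: 6.57
position: [0.5643, -0.1155, 0.0688]
ee_rot: [1.994, 2.427, -0.001]
force: [-1.0, -0.2, -0.5]
width: 0.801
t 6.57 local [-0.0037 -0.0019  0.0688] F(cradle) [-1.1  0.1 -0.5] w 0.8
shift units [0.05 0.02 0.05] turn units [ 0.    0.01 -0.05]
```

View pics/scene5.png

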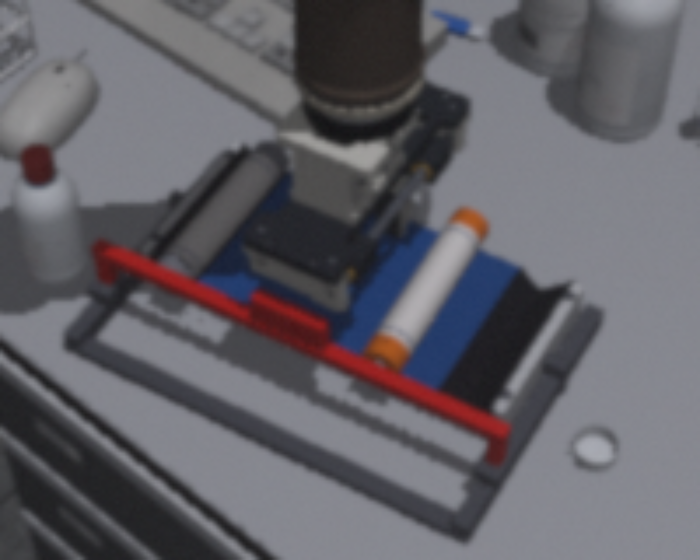

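View pics/top5.png

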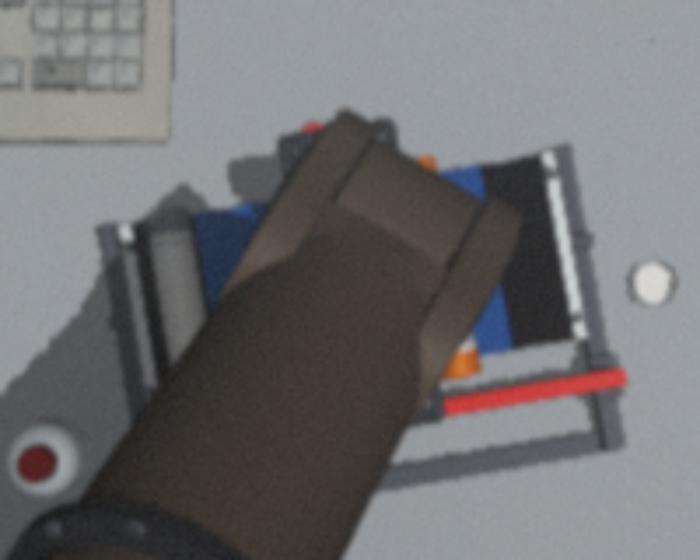

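The grey column now lies in the left groove, at (225,215) in the scene crop and (175,270) in the top crop. Next I'll push the orange column right.

```bash
python3 -m pendant '[[[-0.2,0,0,0,0,0,0.2],[-0.2,0,0,0,0,0,0.2],[-0.1,0,0,0,0,0,0.2],[-0.1,0,0,0,0,0,0.2],[-0.1,0,0,0,0,0,0.2],[-0.1,0,0,0,0,0,0.2],[-0.1,0,0,0,0,0,0.2],[-0.1,0,0,0,0,0,0.2],[-0.1,0,0,0,0,0,0.2],[-0.1,0,0,0,0,0,0.2],[-0.1,0,0,0,0,0,0.2],[-0.1,0,0,0,0,0,0.2],[-0.1,0,0,0,0,0,0.2],[-0.1,0,0,0,0,0,0.2],[-0.1,0,0,0,0,0,0.2],[-0.1,0,0,0,0,0,0.2],[-0.1,0,0,0,0,0,0.2],[-0.1,0,0,0,0,0,0.2],[-0.1,0,0,0,0,0,0.2],[0,0,0,0,0,0,0.2]]]'; python3 -m pendant '[[[0.5,0,0,0,0,0,0.2],[0.5,0,0,0,0,0,0.2],[0.5,0,0,0,0,0,0.2],[0.3,0,-0.5,0,0,0,0.2],[0.3,0,-0.9,0,0,0,0.2],[0,0,-0.9,0,0,0,0.2],[0,0,-0.7,0,0,0,0.2],[0,0,0,0,0,0,0.2]]]'; python3 - <<'E'
from h import *
todo(-.15,0,.19)
for n in("scene","top"):
    e=arm.get_image(n); cv2.imwrite(f"pics/{n}6.png",cv2.resize(e["img"][150:310,180:380,::-1],None,fx=3.5,fy=3.5))
E
```

```text
clock: 8.33
position: [0.5809, -0.1974, 0.0688]
ee_rot: [1.992, 2.429, -0.001]
force: [0.1, -0.6, -0.6]
width: 0.802
clock: 9.0
position: [0.5671, -0.1145, 0.1944]
ee_rot: [1.986, 2.425, 0.008]
force: [0.9, -1.5, -0.3]
width: 0.799
t 9.0 local [-0.0007 -0.0014  0.1944] F(cradle) [ 0.6 -1.6 -0.3] w 0.8
shift units [ 0.03 -3.73  0.08] turn units [ 0.1   0.03 -0.01]
```

View pics/scene6.png

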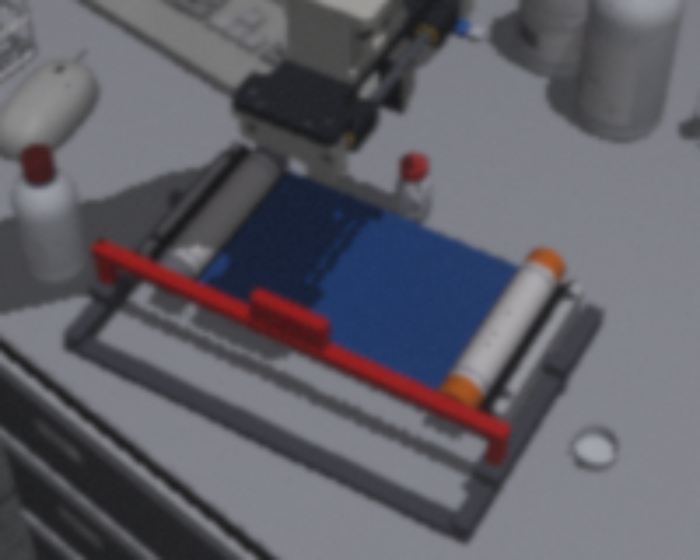

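View pics/top6.png

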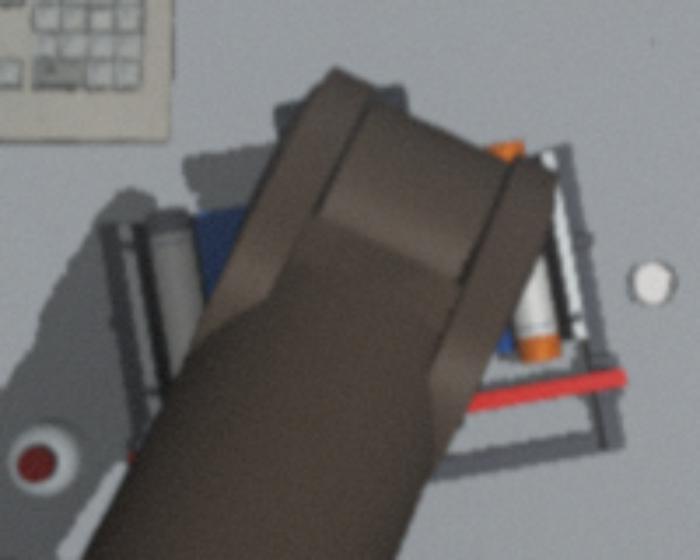

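Both columns lie in their grooves: orange at (505,330) and grey at (220,220) in the scene crop, and the deck is empty. Now I'll shut the jaws and go behind the tab.

```bash
python3 -m pendant '[[[0,-0.7,0,0,0,0,1],[0,-0.8,0,0,0,0,1],[0,-0.8,0,0,0,0,1],[0,-0.8,0,0,0,0,1],[0,-0.7,0,0,0,0,1],[0,0,0,0.1,0,0,1],[0,0,0,0,0,0,1],[0,0,0,0,0,0,1]]]' 40; python3 - <<'E'
from h import *
todo(-.15,0,.10)
E
```

```text
clock: 9.77
position: [0.4155, -0.1434, 0.1883]
ee_rot: [-1.987, -2.426, 0.01]
force: [1.1, 0.5, -0.7]
width: 0.268
t 9.77 local [-0.155   0.0003  0.1883] F(cradle) [ 1.2  0.2 -0.7] w 0.27
shift units [-0.01  0.14  2.21] turn units [-0.1  -0.   -0.01]
```

```bash
python3 -m pendant '[[[0,0,0,-0.1,0,0,1],[0,0,0,0,0,0,1],[0,0,0,0,0,0,1],[0,0,0,0,0,0,1],[0,0,0.6,0,0,0,1],[0,0,0.6,0,0,0,1],[0,0,0.6,0,0,0,1],[0,0,0.4,0,0,0,1],[0,0,0,0,0,0,1]]]'; python3 - <<'E'
from h import *
todo(-.045,0,.10)
for n in("scene","top"):
    e=arm.get_image(n); cv2.imwrite(f"pics/{n}7.png",cv2.resize(e["img"][150:310,180:380,::-1],None,fx=3.5,fy=3.5))
E
```

```text
clock: 10.52
position: [0.4137, -0.1433, 0.0983]
ee_rot: [-1.989, -2.427, 0.004]
force: [-0.3, -0.1, -0.5]
width: 0.008
t 10.52 local [-0.1568  0.0007  0.0983] F(cradle) [-0.4 -0.1 -0.5] w 0.01
shift units [-0.02  2.79 -0.06] turn units [-0.06 -0.01 -0.01]
```

View pics/scene7.png

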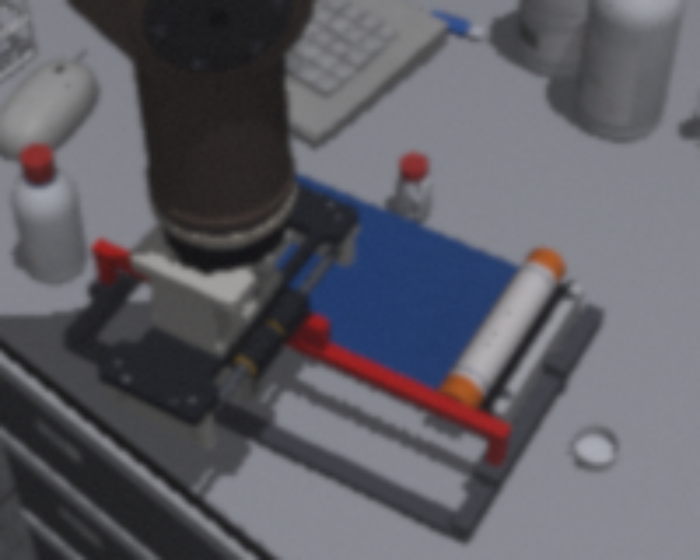

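View pics/top7.png

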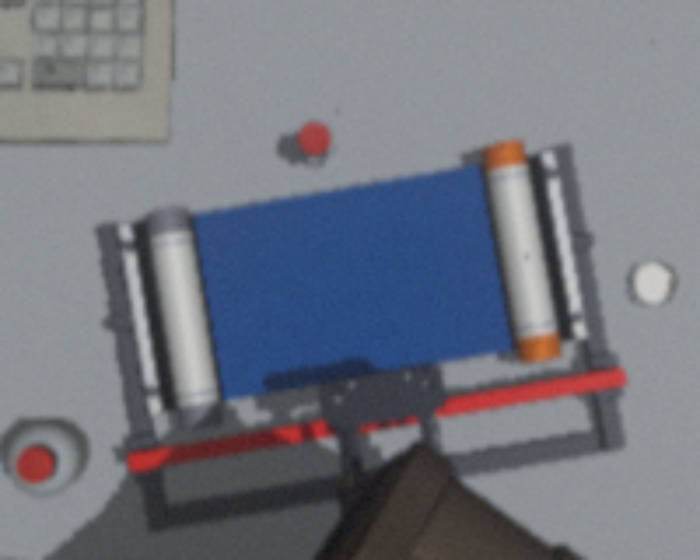

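Clear view: both columns are straight in their grooves at top crop (185,310) and (525,250), and the closed fingers are behind the tab. I'll push forward.

```bash
python3 -m pendant '[[[0,0.4,0,0,0,0,1],[0,0.3,0,0,0,0,1],[0,0.15,0,0,0,0,1],[0,0.1,0,0,0,0,1],[0,0.1,0,0,0,0,1],[0,0.15,0,0,0,0,1],[0,0.15,0,0,0,0,1],[0,0.15,0,0,0,0,1],[0,0.15,0,0,0,0,1],[0,0.15,0,0,0,0,1],[0,0.15,0,0,0,0,1],[0,0.15,0,0,0,0,1],[0,0.15,0,0,0,0,1],[0,0.1,0,0,0,0,1],[0,0,0,0,0,0,1]]]'; python3 - <<'E'
from h import *
todo(-.045,0,.10)
for n in("scene","top"):
    e=arm.get_image(n); cv2.imwrite(f"pics/{n}8.png",cv2.resize(e["img"][150:310,180:380,::-1],None,fx=3.5,fy=3.5))
E
```

```text
clock: 11.87
position: [0.5086, -0.125, 0.1007]
ee_rot: [1.99, 2.43, 0.001]
force: [-0.2, -0.2, 0.1]
width: 0.001
t 11.87 local [-6.010e-02 -1.000e-04  1.007e-01] F(cradle) [-0.2 -0.1  0.1] w 0.0
shift units [0.   0.38 0.02] turn units [ 0.01  0.01 -0.  ]
```

View pics/scene8.png

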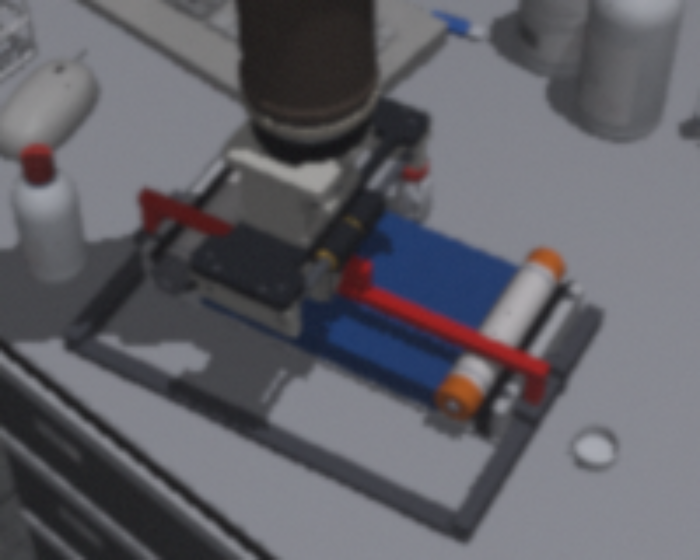

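View pics/top8.png

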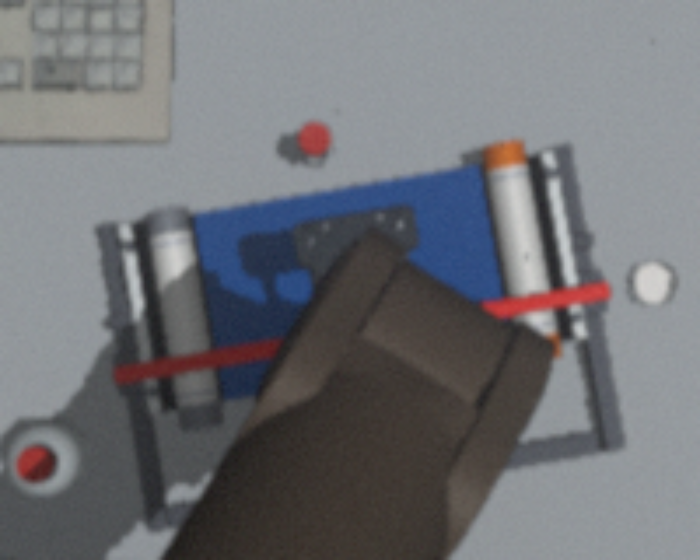

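The bar is over the columns and close to the stops at (585,240). I'll push on gently and watch the force.

```bash
python3 -m pendant '[[[0,0.08,0,0,0,0,1],[0,0.08,0,0,0,0,1],[0,0.08,0,0,0,0,1],[0,0.08,0,0,0,0,1],[0,0.05,0,0,0,0,1],[0,0,0,0,0,0,1]]]'; python3 - <<'E'
from h import *
todo(-.045,0,.10)
e=arm.get_image("top"); cv2.imwrite(f"pics/top9.png",cv2.resize(e["img"][150:310,180:380,::-1],None,fx=3.5,fy=3.5))
ys,xs=np.nonzero(masks(e)["red"]); q=(cast(e,np.c_[xs,ys],.07)-C)@Rc; k=(abs(q[:,0])<.12)&(abs(q[:,1])>.1)&(abs(q[:,1])<.17); 
for sgn in(1,-1):
    kk=k&(q[:,1]*sgn>0); print(sgn,q[kk,0].mean().round(4),kk.sum())
E
```

```text
clock: 12.47
position: [0.5226, -0.1223, 0.1007]
ee_rot: [1.99, 2.43, 0.0]
force: [-0.7, -0.2, 0.6]
width: 0.007
t 12.47 local [-0.0459 -0.0002  0.1007] F(cradle) [-0.8 -0.1  0.6] w 0.01
shift units [0.   0.02 0.02] turn units [ 0.01  0.   -0.01]
1 -0.0218 5
-1 -0.0216 53
```

View pics/top9.png

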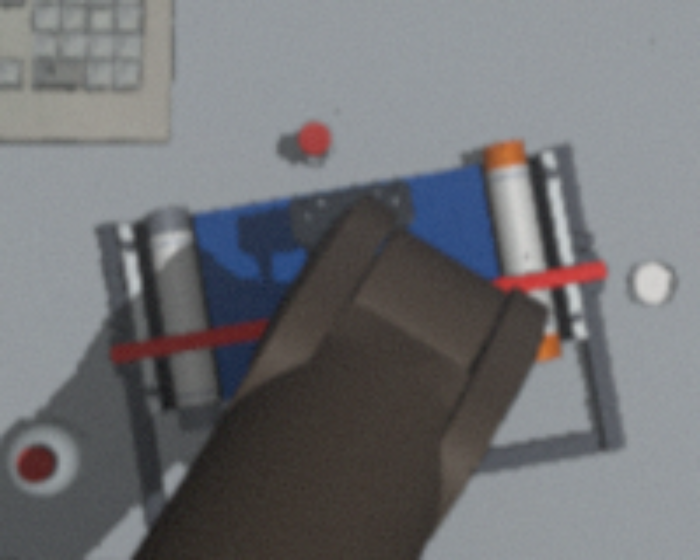

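Only about 2 mm left, and no force from the stop yet. I'll go on until contact.

```bash
for i in 1; do python3 -m pendant '[[[0,0.05,0,0,0,0,1],[0,0.05,0,0,0,0,1],[0,0,0,0,0,0,1]]]'; done; python3 -m pendant '[[[0,0.05,0,0,0,0,1],[0,0,0,0,0,0,1]]]'
```

```text
clock: 12.77
position: [0.5242, -0.1218, 0.1006]
ee_rot: [-1.99, -2.427, 0.003]
force: [-6.8, -2.5, 5.1]
width: 0.004
clock: 12.93
position: [0.5244, -0.1218, 0.1004]
ee_rot: [-1.99, -2.424, 0.005]
force: [-14.8, -1.4, 11.9]
width: 0.004
```

The force rose to 15 N with no further travel, so the bar is at the stop. I'll back off and retreat.

```bash
python3 -m pendant '[[[0,-0.1,0,0,0,0,1],[0,-0.3,0,0,0,0,1],[0,-0.6,0,0,0,0,1],[0,-0.8,0,0,0,0,1],[0,-0.4,-0.8,0,0,0,1],[0,0,-0.9,0,0,0,1],[0,0,-0.9,0,0,0,1],[0.7,0,-0.3,0,0,0,1],[0.8,0,0,0,0,0,1],[0.9,0,0,0,0,0,1],[0.9,0,0,0,0,0,1],[0.9,0,0,0,0,0,1],[0.9,0,0,0,0,0,1],[0.9,0,0,0,0,0,1],[0.5,0,0,0,0,0,1],[0,0,0,0,0,0,1],[0,0,0,0,0,0,1]]]'; python3 - <<'E'
from h import *
todo(-.045,0,.10)
for n in("top","scene"):
    e=arm.get_image(n); cv2.imwrite(f"pics/{n}10.png",cv2.resize(e["img"][150:310,180:380,::-1],None,fx=3.5,fy=3.5))
    ys,xs=np.nonzero(masks(e)["red"]); q=(cast(e,np.c_[xs,ys],.07)-C)@Rc
    for sgn in(1,-1):
        kk=(abs(q[:,0])<.12)&(q[:,1]*sgn>.1)&(q[:,1]*sgn<.165); print(n,sgn,q[kk,0].mean().round(4),kk.sum())
E
```

```text
clock: 14.35
position: [0.3905, 0.1177, 0.217]
ee_rot: [1.987, 2.433, 0.002]
force: [-0.2, -0.9, 1.4]
width: 0.008
t 14.35 local [-0.1279  0.2611  0.217 ] F(cradle) [-0.4 -0.9  1.4] w 0.01
shift units [-6.53  2.06  2.92] turn units [ 0.01 -0.01  0.03]
top 1 -0.0208 84
top -1 -0.0206 37
scene 1 -0.0237 75
scene -1 -0.023 98
```

View pics/top10.png

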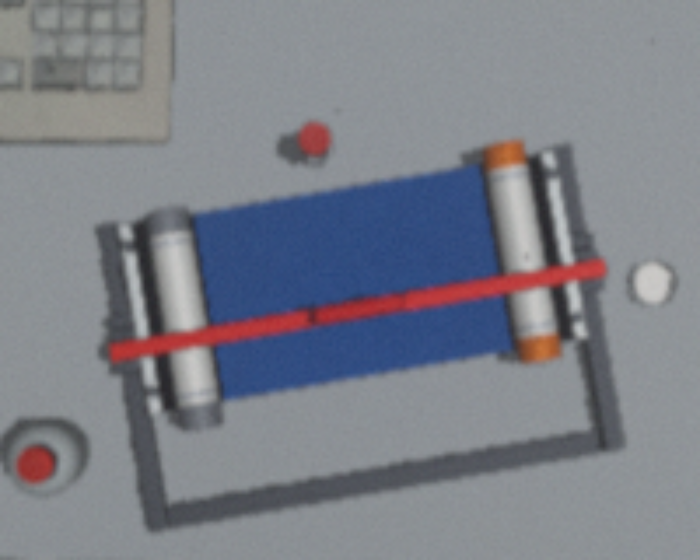

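View pics/scene10.png

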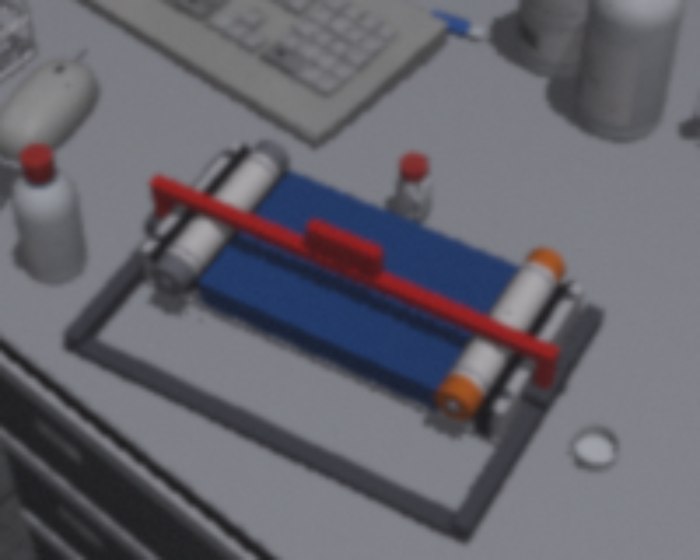

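Both columns are in their grooves, the bar is across them at the stops, and nothing else has moved in the crops. Handing in.

```bash
python3 -c "
from cell import arm
print(arm.sign_off())"
```

```text
the job is handed in; nothing more can be done
None
```

Both columns are parked and the keeper bar is home. I rolled the grey column into the left groove and the orange one into the right, using the open fingers as a two-point pusher without gripping either. Then I pushed the red bar by its tab with the jaws shut, and backed the arm well clear before handing in at about 14.5 s.

**Last checks:**
- **Columns:** in both views they lie along their grooves, under the bar.
- **Bar:** the push force rose to about 15 N (with 12 N vertically, which I did not look into) with no further travel, so the bar was against its stop. The top camera puts it at x ≈ -20.7 mm and the scene camera at about -23 mm, against the stated -20 mm. I put the difference down to calibration and to side-face pixels in the slanted view.
- **Bystanders:** the bottle, vial and cap look unmoved in the close-up pictures. I never went near the mouse or the pink look-alike; I did not check the look-alike again at the end.

One reading differed from the description: the bar started at about x = -92 mm, not -105 mm. This did not affect the job.

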